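Hang the washed door back on the jar warming cabinet

TASK

The lift-off door of the bench-top jar warming cabinet has been washed and stands in the drying rack. Hang it back in its open position by lowering both of its hinge sockets together, gently and without ramming them, fully down onto the two upright pintles at the side of the cabinet, and let go; then swing it shut and leave it hanging there closed. Do not disturb the other things on the table.

Things in the scene. Friction and masses are not known exactly. Their poses are not given: they have to be found in the camera images.
- cabinet: Stainless box, 240 deep (x), 234 wide (y), 240 high, fixed; front to its -x, face at x = -120 mm. Origin: centre of the footprint at table level. The door shuts against a 4 mm gasket strip on the +y jamb. Hinge side: the -y wall (y = -117 mm), out of which come two dark cranked hooks, one above the other, each ending in an upright pintle. Neither cabinet nor hooks give under load.
- roof_edge (a point): Middle of the front edge of the cabinet's roof, cabinet frame (-144, 0, 240) mm. The roof is 8 mm thick and its drip edge reaches 24 mm ahead of the front face, flush with the outer face of the shut door and 7 mm above its top: the door can be lowered on only while it stands open, and once shut it cannot be gripped by its top edge.
- hooks_home (a point): Where the lower pintle's axis would be, at the flat top of its shoulder (18 mm wide), with the hooks screwed fully in: cabinet frame (-134, -123, 49) mm. To adjust the door both hooks are screwed out equally, so the real hinge axis lies 5 to 23 mm farther out from the side wall (along the cabinet's -y; x and z are true). The setting is not measured: see or feel for it.
- pintle_up_home (a point): The same for the tip of the upper pintle, hooks screwed fully in: cabinet frame (-134, -123, 203) mm; the real one is the same unknown 5 to 23 mm farther out. Both pintles are plain upright pins, 10 mm in diameter, 20 mm tall above the shoulder, flat-tipped and without bevel, 134 mm apart in height: tips 69 and 203 mm above the table.
- door: Stainless slab with a window: 20 mm thick (x, middle plane x = 0), y 12 to 262, z 0 to 190 mm, about 0.5 kg. Origin: on its hinge axis, level with its lower edge; z up. Outer face -x. It starts upright in one of the rack's slots. Shut, its axes are parallel to the cabinet's; it opens counter-clockwise from above (yaw grows). Hung, its lower edge is 35 mm above the table; it turns freely.
- door_top (a point): Middle of the flat top edge, door frame (0, 137, 190) mm, about above the centre of mass; clear for gripping across the 20 mm thickness.
- door_handle (a point): Middle of the upright bar handle on the outer face, door frame (-42, 200, 120) mm: 10 mm thick, 90 mm long, its axis 32 mm off the face.
- door_low (a point): Centre of the lower hinge socket's mouth, door frame (0, 0, 14) mm. The two sockets are upright steel tubes beyond the door's edge, 19 mm outside, 12.2 mm bore, 28 mm long, capped on top, open below, without bevel: 1.1 mm of play all round on a pintle.
- door_up (a point): Centre of the upper hinge socket's mouth, door frame (0, 0, 148) mm. Hung and let go, the door sags about 1 degree in its play, and stays at the angle where it is left.
- rack: Wire drying rack, 260 (x) x 170 (y) mm, fixed. Origin: centre of the footprint at table level. Two slots along its x at y = -42 and 42 mm, each two pairs of posts (x = -60 and 60 mm, 24 mm clear, 76 mm high); things stand on wires 20 mm above the table. One slot holds the door, sockets towards the rack's +x, handle towards -y; the other a chopping board.
- board: White plastic chopping board 250 x 110 x 18 mm, standing on edge in the other slot, its top 130 mm above the table. Origin 137 mm beyond its middle along the rack's +x, at its lower edge. Bystander.
- jar1: Closed glass clip jar, 70 mm across, 80 mm high. Origin under its centre. Bystander.
- jar2: As jar1. Bystander.
- jar3: As jar1. Bystander.
- lid: Glass jar lid with rubber ring lying flat, 74 mm across, 13 mm high. Origin under its centre. Bystander; low enough for the hung door to pass above it.
- twine: Standing cone of butcher's string, 80 mm across, 100 mm high. Origin under its centre. Bystander.
- spatula: Kitchen spatula lying flat. Bystander.
- ramekin: White bowl, 84 mm across, 45 mm high. Origin under its centre. Bystander.
- door_free (a point): Middle of the door's free edge, door frame (0, 262, 95) mm.

How it is judged (in metres and radians):
On the way:
1. the door hangs by itself on both pintles, let go, upright and fully down on the shoulders, while it stands open (by more than about 35 degrees) (z of door_low in the frame of cabinet between 0.0465 and 0.0515 m and z of door_up in the frame of cabinet between 0.1805 and 0.1855 m and x of door_low in the frame of cabinet between -0.14 and -0.128 m and x of door_up in the frame of cabinet between -0.14 and -0.128 m and y of door_low in the frame of cabinet between -0.1476 and -0.1264 m and y of door_up in the frame of cabinet between -0.1476 and -0.1264 m and angle between door's own z axis and vertical below 0.05 rad and angle between the x axis of door and the x axis of cabinet, either way round above 0.6 rad and contact force between the fingers and door below 0.5 N), for 0.2 s.
At the end, for the whole second after the job is handed in: The door hangs on both pintles (sockets within 2.5 mm of full depth, upright within 0.05 rad, each on the hinge line within 6 mm front to back and within the hooks' 5 to 23 mm of adjustment plus 1.6 mm sideways), shut to within 0.06 rad of parallel with the cabinet front, released and at rest (z of door_low in the frame of cabinet between 0.0465 and 0.0515 m and z of door_up in the frame of cabinet between 0.1805 and 0.1855 m and x of door_low in the frame of cabinet between -0.14 and -0.128 m and x of door_up in the frame of cabinet between -0.14 and -0.128 m and y of door_low in the frame of cabinet between -0.1476 and -0.1264 m and y of door_up in the frame of cabinet between -0.1476 and -0.1264 m and angle between door's own z axis and vertical below 0.05 rad and angle between the x axis of door and the x axis of cabinet, either way round below 0.06 rad and x of door_free in the frame of cabinet below -0.115 m and y of door_free in the frame of cabinet above 0.09 m and linear speed of door below 0.01 m/s and angular speed of door below 0.05 rad/s); the robot touches nothing.
It fails at once if the door is rammed: pressed against the cabinet or its hooks with more than 20 N before the sockets are down on the shoulders (contact force between door and cabinet above 20 N and z of door_low in the frame of cabinet above 0.0525 m).
It fails at once if the hung door is strained or slammed with more than 70 N on the cabinet and its hooks (contact force between door and cabinet above 70 N).
It fails at once if one of the other things on the table is disturbed: moved more than 20 mm (the chopping board in the rack: 40 mm) (distance of board from where it was at the start of the episode above 0.04 m or distance of any of jar1, jar2, jar3, lid, twine, spatula, ramekin from where it was at the start of the episode above 0.02 m).
It also fails if it takes over 69 s, if anything falls off the work surface, if the arm or the gripper's body presses on something with over 40 N, if the wrist force passes 120 N, or if a joint passes its speed limit or range.

ROBOT

A 6-joint arm with a two-finger parallel gripper is mounted at the origin on the work surface. World frame = base frame: x ahead of the robot, y to its left, z up, the work surface at z = 0. Lengths are in mm, angles in rad, forces in N, time in s.
With the tool pointing down it reaches from about 400 to 925 mm from the base axis. Payload 12.5 kg.
Tool frame: the origin (TCP) lies between the finger pads; the fingertips stand 11 mm ahead of it and the grasp point (between the pads) lies 8 mm behind it (env.tip_extent is the distance from the TCP to the fingertips, in mm); x points along the fingers, z is the direction in which the jaws open and shut, and the axes are right-handed (so a half turn about x gives the same grasp; the last joint's range is limited). The gripper opens to 95 mm and grips with 3 to 60 N. Pads are 20 mm wide; open, the fingers measure 119 mm over their backs; the gripper's body (75 mm by 180 mm) begins 59 mm behind the grasp point.
Start: joints at [-1.333, 0.491, 1.559, -0, 1.092, -0.106], TCP at [210.69, -588.435, 225.661] pointing down, gripper open.
Joint ranges: [-3.1, 3.1], [-0.84, 2.19], [0.05, 2.79], [-1.13, 4.28], [0.06, 2.93], [-2.69, 2.69]. Speed limits (rad/s): [2.22, 2.22, 2.79, 3.14, 3.14, 3.14].

INTERFACE

Orientations are given as [roll, pitch, yaw] about the fixed x, y, z axes, in that order (R = Rz(yaw) Ry(pitch) Rx(roll)).
In Python, from cell import status, imaging, env gives the robot as it stands. The module is installed in compiled form; this text tells all that it offers.
- The arm moves only by the tool apply_moves, never from a script. Its argument "increments" is a list of rows, each a list of 5 numbers: the closure, from 0 (fully open) to 1 (shut), then the shift along the tool's x, y, z in mm, then the turn about the tool's x in degrees. A call has 1 to 10 rows; each row shifts and turns the commanded pose from where the row before left it, along the tool's axes as they then stand; what a row does not reach is not made up. A row lasts 1/10 s, in which the tool goes at most 50 mm and 8.59 degrees, less where a joint would pass 70% of its speed; a pose out of reach is approached as far as the arm can. A call with a gripper value outside its range is refused whole. The fingers move at their own pace and stop on an object; the grip force is fixed at half the most. Time passes only in rows, so rows that do not move let the fingers close. It gives the time, the measured TCP pose, the force and the opening at its end, in the units of the state.
- status.state(): the state, without advancing time (a new reading comes with each control period).
- imaging.read_camera(name): name is "side" or "top" or "wrist"; returns a dict with "pixels" (420x560x3 uint8, red, green, blue), "fovy" (degrees; the focal length in pixels is half the picture's height over the tangent of half this angle, whatever the lens; pixels are square), "cx", "cy" (the principal point, pixels), "distortion" ([k1, k2, p1, p2, k3] as OpenCV has them; the pictures are not rectified), "R" (3x3) and "t" (3): a world point X has camera coordinates R X + t. Camera axes: x right, y down, z forward; pixel columns grow to the right and rows downward; lengths in mm; the calibration is good to about 2 mm. A picture is of the moment at which its call begins. There is no depth.
- env.job_done(): hands the job in, once; it reports no verdict.
The state is a dict: "t": time; "joints": joint angles; "qvel": joint speeds; "tau": joint torques, N m; "eef_pos": TCP position; "tcp_rot": TCP orientation; "ft_force": force on the tool from outside, world axes, zero at the start; "moment": the same for the moment, N m; "opening": opening from 0.0 (shut) to 1.0 (fully open).
Only numpy, scipy, OpenCV 4.12 (cv2) and the standard library are available. Lean on these libraries where they do the work, as an engineer would, in place of code of your own. Each camera call takes 0.05 s, during which the arm holds its last target. There are 200 camera calls.

## Working session

There is one attempt and no reset: what is moved stays moved. The work goes in short steps, Python scripts to look and compute and a tool call to move; the robot and the scene stay as the last step left them, time stands still between calls to the robot, and variables do not carry over. Pictures are saved under pics/ and viewed, about 8 in all and at most 12, crops included, and the job is handed in when it is done.

Besides the shell and the picture viewer there is one more tool, called after "Request:" as name(argument=value, ...), one argument or row to a line, values as JSON. apply_moves: Moves the arm, as the interface text tells. Its arguments: {"type":"object","properties":{"increments":{"type":"array"}},"required":["increments"]}

```bash
mkdir -p pics
cat > h.py <<'E'
import numpy as np, cv2
from cell import status, imaging, env
def cam(n):
    c=imaging.read_camera(n); c['f']=210/np.tan(np.radians(c['fovy'])/2)
    c['K']=np.array([[c['f'],0,c['cx']],[0,c['f'],c['cy']],[0,0,1]]);c['D']=np.array(c['distortion'],float)
    c['R']=np.array(c['R']);c['t']=np.array(c['t']);return c
def save(c,name): cv2.imwrite('pics/'+name,cv2.cvtColor(np.asarray(c['pixels']),cv2.COLOR_RGB2BGR))
def proj(c,P):
    P=np.atleast_2d(np.array(P,float))
    return cv2.projectPoints(P,cv2.Rodrigues(c['R'])[0],c['t'],c['K'],c['D'])[0][:,0]
def ray(c,uv):
    n=cv2.undistortPoints(np.array([[uv]],float),c['K'],c['D'])[0,0]
    d=c['R'].T@np.array([n[0],n[1],1]); return -c['R'].T@c['t'],d/np.linalg.norm(d)
def atz(c,uv,z):
    o,d=ray(c,uv); return o+d*(z-o[2])/d[2]
E
python3 - <<'E'
from h import *
import pickle
cs={n:cam(n) for n in('top','side','wrist')}
pickle.dump(cs,open('c0.pkl','wb'))
for n,c in cs.items():
    save(c,n+'0.png');print(n,c['f'],-c['R'].T@c['t'],c['R'][2],c['D'])
print(status.state())
E
```

```text
top 389.2801842544699 [ 476.5960462   -28.67457044 1053.0675634 ] [ 0.11872994  0.01915683 -0.99274177] [0.03777823 0.         0.         0.         0.        ]
side 379.6200198001556 [524.76787933 736.34416132 799.48768427] [ 0.03448082 -0.76943367 -0.63779535] [-0.00448153  0.          0.          0.          0.        ]
wrist 309.61119472025774 [ 285.57464552 -560.89530928  385.70806361] [-0.26562068 -0.09430016 -0.9594546 ] [-0.05588146  0.          0.          0.          0.        ]
{'t': 0.15, 'joints': array([-1.33256677e+00,  4.91393263e-01,  1.55932870e+00,  1.36663714e-05,
        1.09170152e+00, -1.05580321e-01]), 'qvel': array([ 0.00146958, -0.0010675 , -0.00198686, -0.00092274,  0.00105688,
       -0.00057833]), 'tau': array([ 1.91414445e-03, -6.12892270e+01, -2.58280903e+01,  6.92192931e-02,
        4.73272288e-02, -7.86684927e-05]), 'eef_pos': array([ 210.66653108, -588.23658792,  225.20664909]), 'tcp_rot': array([3.02142257, 1.56996541, 1.79442981]), 'ft_force': array([-0.08032408,  0.03666475, -0.78033052]), 'moment': array([0.02073429, 0.02744216, 0.02173504]), 'opening': 0.9984155964658054}
```

View pics/top0.png

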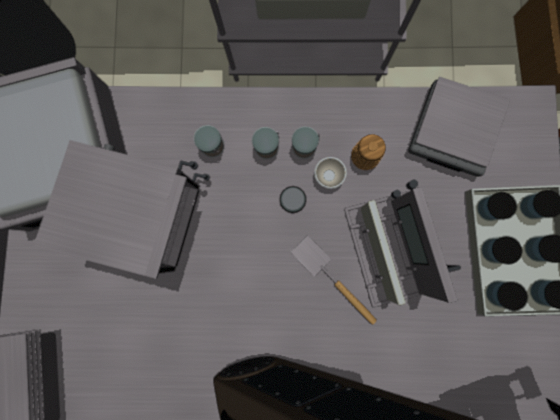

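View pics/side0.png

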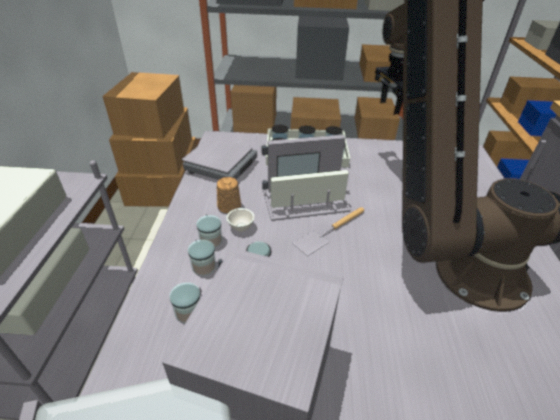

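The top view shows the cabinet at upper left, with roof corners near (72,142), (198,178), (162,275) and (88,263) and hooks near (190,178). The door stands in the right-hand slot, running from about (400,192) to (450,300), with the board to its left.

Run:
```python
import cv2,numpy as np
t=cv2.imread('pics/top0.png')
a=cv2.resize(t[130:285,35:225],None,fx=3.7,fy=3.7,interpolation=cv2.INTER_CUBIC)
b=cv2.resize(t[172:310,340:465],None,fx=4,fy=4,interpolation=cv2.INTER_CUBIC)
def gr(im,x0,y0,s):
    im=np.clip(im.astype(float)*1.6,0,255).astype('uint8')
    for k in range(0,1000,20):
        for ax,o in((0,x0),(1,y0)):
            v=(-(o)%20+k); p=int((v+.5)*s)
            if p<im.shape[1-ax]:
                cv2.putText(im,str(o+v),(p,10) if ax==0 else (0,p),0,.4,(0,0,255),1)
                if ax==0: cv2.line(im,(p,0),(p,6),(0,0,255))
                else: cv2.line(im,(0,p),(6,p),(0,0,255))
    return im
cv2.imwrite('pics/cab.png',gr(a,35,130,3.7));cv2.imwrite('pics/door.png',gr(b,340,172,4))
```

```text
(no output)
```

View pics/cab.png

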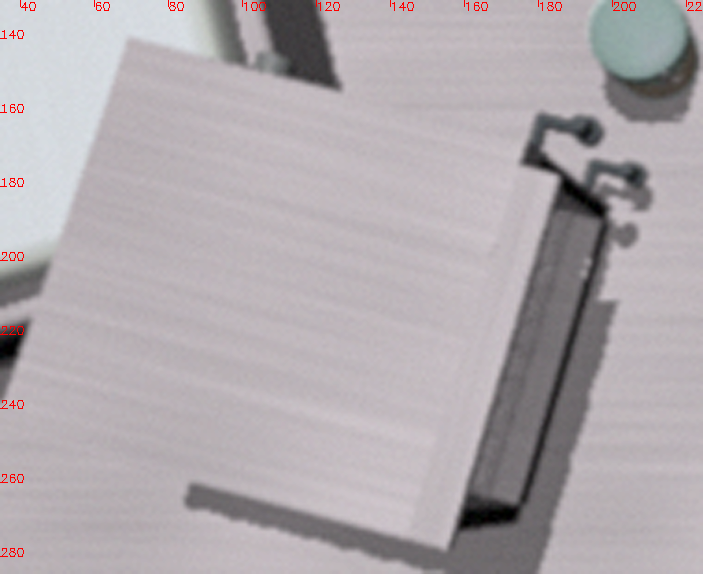

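View pics/door.png

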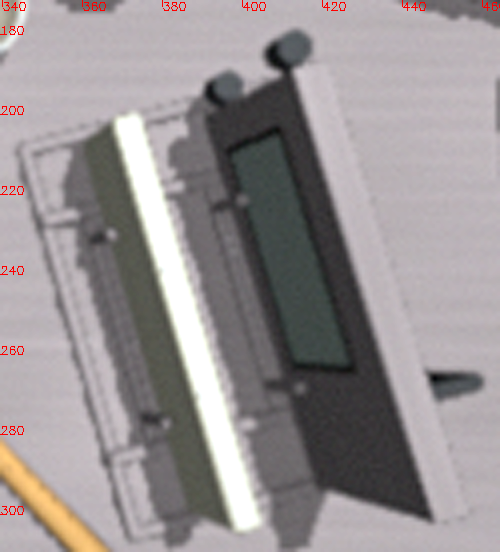

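The cabinet crop puts the roof front corners at about (186,177) and (155,278), and the pintles at about (194,165) upper and (206,176.5) lower. The door crop puts the top edge between about (416,189) and (452,301), with the socket caps at (412,184) and (396,193.5).

```bash
cat > fit.py <<'E'
from h import *
import pickle
from scipy.optimize import least_squares
c=pickle.load(open('c0.pkl','rb'))['top']
def Rz(a): return np.array([[np.cos(a),-np.sin(a),0],[np.sin(a),np.cos(a),0],[0,0,1]])
# cabinet: x,y,yaw,ext
ext=None
obs=np.array([[186.4,177.3],[155.3,278.1],[69.6,139.8],[194,164.6],[206.1,176.5]])
def mod(p):
    L=[[-144,-117,240],[-144,117,240],[120,-117,240],[-134,-123-p[3],203],[-134,-123-p[3],69]]
    return proj(c,np.array(L)@Rz(p[2]).T+[p[0],p[1],0])
r=least_squares(lambda p:(mod(p)-obs).ravel(),[480,280,1.5,12]);print('cab',r.x,r.fun.round(2))
obd=np.array([[412.5,189],[420.75,188.5],[448.25,301.5],[456.5,301],[412,184],[395.75,193.5]])
def md(p):
    L=[[10,12,210],[-10,12,210],[10,262,210],[-10,262,210],[0,0,196],[0,0,62]]
    return proj(c,np.array(L)@Rz(p[2]).T+[p[0],p[1],0])
r2=least_squares(lambda p:(md(p)-obd).ravel(),[550,-280,3.4]);print('door',r2.x,r2.fun.round(2))
d=r2.x; top=Rz(d[2])@[0,137,210]+[d[0],d[1],0];print('door_top',top)
p=r.x; print('pintle',Rz(p[2])@[-134,-123-p[3],203]+[p[0],p[1],0])
for n,uv,z in[('jar1',(208,139),80),('jar2',(265,141),80),('jar3',(304,141),80),('lid',(293,199),13),('ram',(330,173),45),('tw',(371,148),100)]: print(n,atz(c,uv,z).round())
E
python3 fit.py
```

```text
cab [572.75493012 357.17749295   1.29977962  22.48698748] [ 2.21 -3.36 -1.44  3.1   1.34  0.72 -1.52 -0.47 -0.75 -0.26]
door [ 636.67979625 -299.80193354    1.84109323] [-0.82  0.15 -0.13 -1.73 -0.38  1.76  0.69 -0.18  0.46 -0.11  0.17 -0.04]
door_top [ 504.6540387  -336.38334063  210.        ]
pintle [677.05823118 189.12010718 203.        ]
jar1 [772. 183.  80.]
jar2 [768.  36.  80.]
jar3 [768. -64.  80.]
lid [628. -38.  13.]
ram [ 693. -134.   45.]
tw [ 745. -230.  100.]
```

Request:
apply_moves(
  increments=[
    [0, -30, 0, 0, 0],
    [0, -10, 30, -11, 0],
    [0, 0, 37, -14, 0.6],
    [0, 0, 40, -16, 0.6],
    [0, 0, 45, -17, 0.6],
    [0, 0, 45, -17, 0.6],
    [0, 0, 45, -17, 0.6],
    [0, 0, 45, -17, 0.6],
    [0, 0, 40, -16, 0.6],
    [0, 0, 34, -13, 0],
  ],
)

```text
t: 1.15
eef_pos: [513.7, -344.9, 265.5]
tcp_rot: [-2.881, 1.571, 2.103]
ft_force: [0.4, 0.1, -0.1]
opening: 0.999
```

Run:
```python
from h import *
c=cam('wrist'); save(c,'w1.png'); s=status.state();print(s['eef_pos'],s['tcp_rot'],s['ft_force'],s['t'])
import pickle;pickle.dump(c,open('cw1.pkl','wb'))
```

```text
[ 516.83604595 -342.38681864  265.35113516] [2.09874181 1.56934626 0.8012666 ] [ 1.36104218  4.06545544 -0.69851276] 1.2
```

View pics/w1.png

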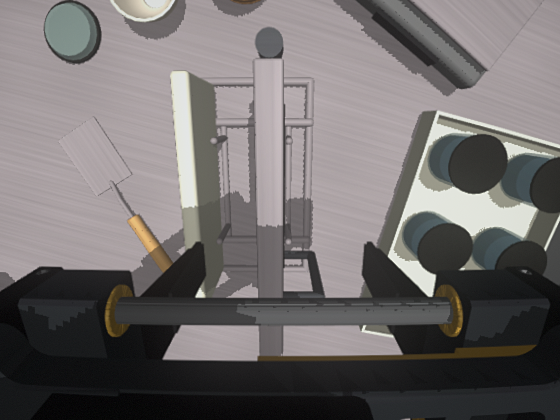

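The wrist view shows the door's top edge running straight down the picture, from (254–284, 60) to about (258–284, 350), with the upper socket at (269,42). The fingers straddle it, somewhat off centre.

Run:
```python
from h import *
import pickle;c=pickle.load(open('cw1.pkl','rb'))
g=cv2.cvtColor(np.asarray(c['pixels']),cv2.COLOR_RGB2GRAY).astype(int)
for r in (70,120,160,200,240): print(r,g[r,248:292])
s=status.state();print(s['eef_pos'],s['tcp_rot'][2]-s['tcp_rot'][0])
for uv in[(254.5,60),(284,60),(256,200),(283.5,200)]: print(uv,atz(c,uv,210))
print(atz(c,(269,42),196))
```

```text
70 [168 170 173 173 154 130 145 168 176 176 176 176 177 178 180 180 180 179
 179 179 178 179 178 176 176 180 183 186 188 187 188 189 193 179 152 112
 164 166 164 162 165 165 167 168]
120 [120 105 107 109 106 105 117 151 175 178 176 176 176 176 178 179 179 179
 181 180 181 182 180 180 178 181 185 187 189 189 191 192 192 181 154  85
  74 169 169 166 165 165 166 166]
160 [140 107 108 109 111 110 110 127 156 177 174 174 172 173 173 174 174 175
 177 177 178 180 178 178 176 177 181 183 187 187 188 188 189 177 156  82
  58 106 149 167 175 160 143 150]
200 [175 171 110 105 109 108 106  95 132 157 173 169 167 168 167 168 170 172
 174 173 174 175 176 175 173 172 175 178 179 181 183 184 184 173 149  69
  70 106 110 138 107  96  87 106]
240 [106 106 107 106 106 106 108 107  92  95 103 106 105 104 104 104 104 105
 106 106 106 106 107 106 105 105 106 109 109 109 110 111 112 104  91  57
  75  93 131 150 155 149 135  95]
[ 516.83604595 -342.38681864  265.35113516] -1.2974752138320675
(254.5, 60) [ 622.46039737 -294.72941275  210.        ]
(284, 60) [ 627.50688476 -313.03713709  210.        ]
(256, 200) [ 532.5734549  -318.58821017  210.        ]
(283.5, 200) [ 537.87648029 -337.65333913  210.        ]
[ 638.2031768  -299.53389127  196.        ]
```

Request:
apply_moves(
  increments=[
    [0, 0, -5, -5, 0.6],
    [0, 0, -4.4, -4.5, 0],
    [0, 15, 0, 0, 0],
    [0, 20, 0, 0, 0],
    [0, 20, 0, 0, 0],
    [0, 14, 0, 0, 0],
    [0, 8, 0, 0, 0],
    [0, 0, 0, 0, 0],
    [0.5, 0, 0, 0, 0],
    [0.7, 0, 0, 0, 0],
  ],
)

```text
t: 2.2
eef_pos: [500.7, -340.4, 189.5]
tcp_rot: [0.547, 1.569, -0.764]
ft_force: [-0.2, -0.4, -0.3]
opening: 0.886
```

Request:
apply_moves(
  increments=[
    [1, 0, 0, 0, 0],
    [1, 0, 0, 0, 0],
    [1, 0, 0, 0, 0],
    [1, 0, 0, 0, 0],
    [1, 0, 0, 0, 0],
    [1, 0, 0, 0, 0],
    [1, 0, 0, 0, 0],
    [1, 0, 0, 0, 0],
  ],
)

```text
t: 3.0
eef_pos: [500.6, -340.1, 188.6]
tcp_rot: [-2.087, 1.571, 2.886]
ft_force: [0.2, 0.0, -0.9]
opening: 0.218
```

Request:
apply_moves(
  increments=[
    [1, -3, 0, 0, 0],
    [1, -8, 0, 0, 0],
    [1, -14, 0, 0, 0],
    [1, -18, 0, 0, 0],
    [1, -20, 0, 0, 0],
    [1, -20, 0, 0, 0],
    [1, -20, 0, 0, 0],
    [1, -14, 0, 0, 0],
    [1, -8, 0, 0, 0],
    [1, 0, 0, 0, 0],
  ],
)

```text
t: 4.0
eef_pos: [500.7, -340.2, 314.6]
tcp_rot: [0.546, 1.569, -0.765]
ft_force: [-0.9, 0.3, -7.1]
opening: 0.213
```

Run:
```python
from h import *
import pickle
c=cam('wrist'); save(c,'w2.png'); s=status.state();print(s['eef_pos'],s['tcp_rot'][2]-s['tcp_rot'][0],s['tcp_rot'],s['ft_force'],s['moment'],s['opening'],s['t'])
pickle.dump((c,s),open('cw2.pkl','wb'))
```

```text
[ 500.51450274 -340.00445776  313.58427492] -1.3107566268981032 [-0.33233007  1.57068449 -1.64308669] [-0.07468394 -0.1928654  -6.56634175] [ 0.02619258  0.05759001 -0.0298428 ] 0.2091053202732589 4.05
```

View pics/w2.png

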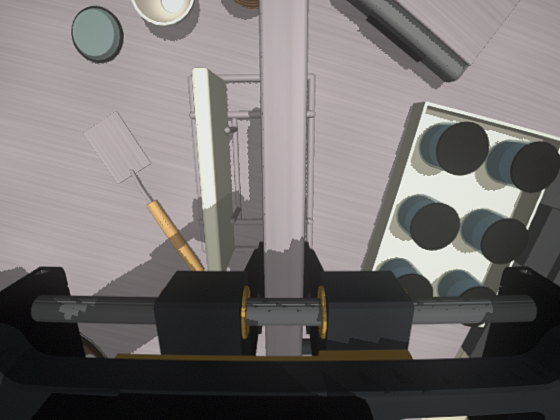

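Request:
apply_moves(
  increments=[
    [1, 0, 5, -9, 0],
    [1, 0, 13, -22, 0],
    [1, 0, 20, -34, 0],
    [1, 0, 24, -41, 0],
    [1, 0, 24, -41, 0],
    [1, 0, 24, -41, 0],
    [1, 0, 24, -41, 0],
    [1, 0, 24, -41, 0],
    [1, 0, 22, -38, 0],
    [1, 0, 16, -28, 0],
  ],
)

```text
t: 5.05
eef_pos: [603.4, 38.4, 312.7]
tcp_rot: [-2.162, 1.569, 2.812]
ft_force: [0.4, -0.4, -5.0]
opening: 0.211
```

Request:
apply_moves(
  increments=[
    [1, 0, 9, -16, -2],
    [1, 0, 0, 0, -5],
    [1, 0, 0, 0, -6],
    [1, 0, 0, 0, -6],
    [1, 0, 0, 0, -6],
    [1, 0, 0, 0, -4.2],
    [1, 0, 0, 0, 0],
    [1, 0, 0, 0, 0],
  ],
)

```text
t: 5.85
eef_pos: [608.0, 52.7, 313.2]
tcp_rot: [-2.185, 1.57, -2.988]
ft_force: [0.2, -0.3, -6.2]
opening: 0.207
```

Run:
```python
from h import *
import pickle
cs={n:cam(n) for n in('top','wrist')}
s=status.state();print(s['eef_pos'],s['tcp_rot'][2]-s['tcp_rot'][0],s['tcp_rot'],s['ft_force'],s['moment'],s['opening'],s['t'])
pickle.dump((cs,s),open('c3.pkl','wb'))
t=np.asarray(cs['top']['pixels'])[:,:,::-1]; a=cv2.resize(t[130:270,160:290],None,fx=4,fy=4,interpolation=cv2.INTER_CUBIC)
a=np.clip(a*1.6,0,255).astype('uint8')
w=np.asarray(cs['wrist']['pixels'])[:,:,::-1]; w=w[0:280,140:420]
im=np.zeros((560,800,3),'uint8');im[:560,:520]=a;im[:280,520:]=w
cv2.imwrite('pics/s3.png',im)
```

```text
[608.11836292  52.74969927 313.37509134] -0.8026667994823393 [-2.14038951  1.57035198 -2.94305631] [ 0.08099085 -0.32757366 -6.44642245] [-0.01677871  0.03342369 -0.01318617] 0.20998974983779614 5.95
```

View pics/s3.png

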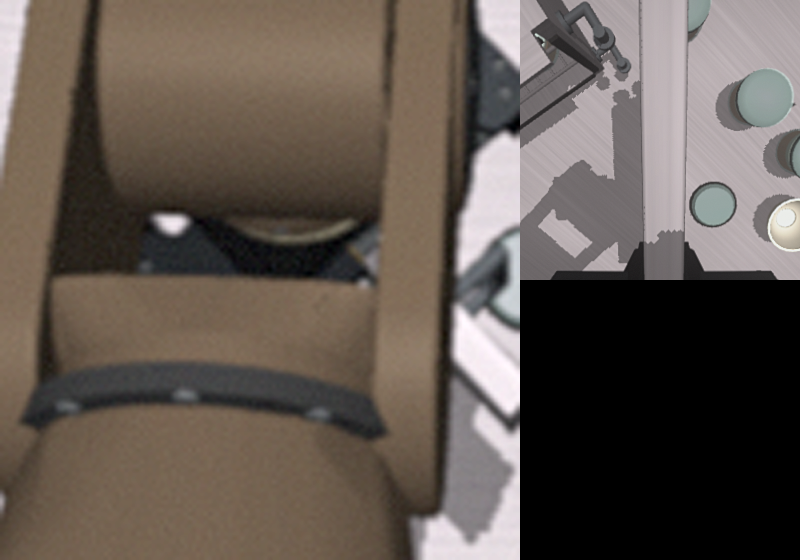

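The top view is blocked by the arm here. The wrist view shows the two pintles, upper near (224,37) and lower near (243,66), to the left of the door edge, so I'll zoom in there.

Run:
```python
from h import *
import pickle
cs,s=pickle.load(open('c3.pkl','rb'));c=cs['wrist']
w=np.asarray(c['pixels'])[:,:,::-1]; a=cv2.resize(w[0:90,170:290],None,fx=6.5,fy=6.5,interpolation=cv2.INTER_CUBIC)
a=np.clip(a.astype(float)*2,0,255).astype('uint8');cv2.imwrite('pics/z3.png',a)
for n,P in(('up',[677,189.1,203]),('lo',[677,189.1,69])):print(n,(proj(c,P)[0]-[170,0]+.5)*6.5)
```

```text
up [335.65561689 254.78740204]
lo [474.57509346 437.65014653]
```

View pics/z3.png

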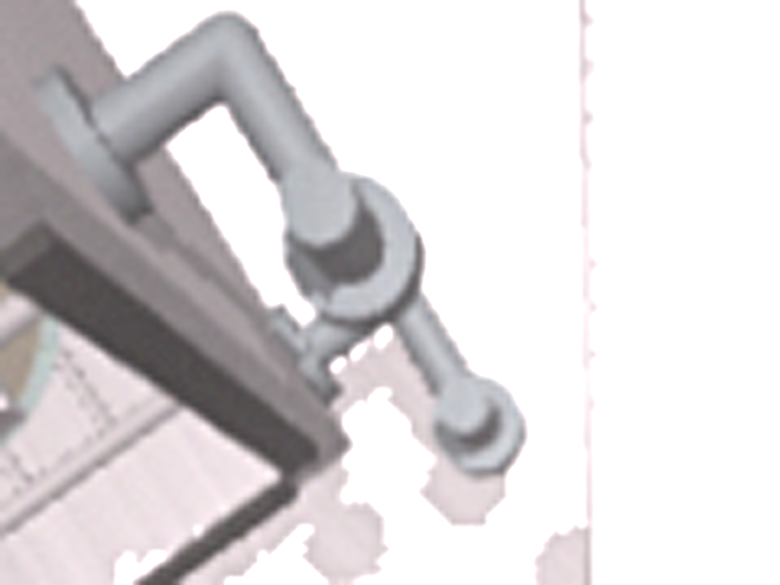

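The zoom shows the upper tip disc centred at about (322,205) and the lower at (468,402) in crop pixels. I'll turn both into world positions and get the socket offset.

Run:
```python
from h import *
import pickle
cs,s=pickle.load(open('c3.pkl','rb'));c=cs['wrist']
for uv,z in(((322,205),203),((363,248),183),((468,402),69),((480,426),49)):
    print(z,atz(c,np.array(uv)/6.5+[170-.5,-.5],z))
p=s['eef_pos'];h=s['tcp_rot'][2]-s['tcp_rot'][0];print(p,h,(-c['R'].T@c['t']-p))
# top cam: does initial disc belong to shoulder/tip
ct=pickle.load(open('c0.pkl','rb'))['top']
for P in([678,194,203],[678,194,183],[678,194,69],[678,194,49]):print(proj(ct,P)[0],(proj(ct,P)[0]-[35,130]+.5)*3.7)
# door edges at w3
g=cv2.cvtColor(np.asarray(c['pixels']),cv2.COLOR_RGB2GRAY).astype(int)
for r in (30,110,190):print(r,g[r,255:275],g[r,298:316])
# socket from c w1
w1=pickle.load(open('cw1.pkl','rb'));print(-w1['R'].T@w1['t'],w1['R'][2])
```

```text
203 [680.07387399 194.06377403 203.        ]
183 [680.95695456 192.95734766 183.        ]
69 [680.75804153 194.17530681  69.        ]
49 [679.88906626 193.74141674  49.        ]
[608.11836292  52.74969927 313.37509134] -0.8026667994823393 [ 57.25759008  55.96956326 160.45946334]
[190.3078662 163.6983694] [576.48910495 126.53396678]
[192.52379117 165.74750504] [584.68802732 134.11576865]
[203.46839606 175.87092435] [625.18306542 171.57242011]
[205.13732047 177.41500873] [631.35808573 177.28553229]
30 [170 171 172 157 123 124 148 163 176 178 179 178 179 178 179 179 179 179
 180 181] [188 188 187 188 190 188 180 169 156 128 123 131 121 110  93  73  66  68]
110 [113 111 111 111 109  92 124 148 162 177 181 180 180 181 180 180 181 181
 182 181] [194 194 194 195 193 185 171 152 131 171 178 179 181 178 177 174 173 172]
190 [114 114 112 112 111 112 110  95 139 155 170 180 178 176 174 176 175 175
 176 177] [190 190 190 189 178 164 147 135 180 182 180 179 181 182 186 185 145  74]
[ 590.42510104 -323.0255817   426.06421422] [-0.2717645  -0.07548321 -0.95939895]
```

Run:
```python
from h import *
import pickle
cs,s=pickle.load(open('c3.pkl','rb'));c=cs['wrist']
def tool(c,P):  # tool y,z coords from camera pose (cam at y=80.07,z=-.47)
    f=c['R'].T@np.array([1,0,0]); f=f[:2]/np.linalg.norm(f[:2]); # image right
    d=np.array(P)[:2]-(-c['R'].T@c['t'])[:2]
    zt=f; yt=np.array([-f[1],f[0]])
    return np.degrees(np.arctan2(zt[1],zt[0])),80.07+d@yt,-.47+d@zt
print('pint up',tool(c,atz(c,np.array((322,205))/6.5+[169.5,-.5],203)))
print('pint lo',tool(c,atz(c,np.array((468,402))/6.5+[169.5,-.5],69)))
print(np.degrees(-.8027))
for z in (334.8,):
  for r,l,rr in((30,260.8,305.8),(110,261.6,304.8),(190,262.8,303.6)):
    a=[np.array(tool(c,atz(c,(x,r),z))[1:]) for x in(l,rr)];print(r,a,(a[0]+a[1])/2)
w=pickle.load(open('cw1.pkl','rb'))
for r,l,rr in((70,253.9,282.4),(120,254.6,282.3),(160,255.6,282.2),(200,256,282.1)):
    a=[np.array(tool(w,atz(w,(x,r),210))[1:]) for x in(l,rr)];print(r,a,(a[0]+a[1])/2)
print('sock',tool(w,atz(w,(269,42),196)))
a=cv2.resize(np.asarray(w['pixels'])[20:80,235:305,::-1],None,fx=8,fy=8,interpolation=cv2.INTER_CUBIC);cv2.imwrite('pics/sk.png',a)
```

```text
pint up (np.float64(-45.985618369173004), np.float64(149.9409235856056), np.float64(-51.63413355272423))
pint lo (np.float64(-45.985618369173004), np.float64(150.51045052908535), np.float64(-51.23895783964822))
-45.99132221515118
30 [array([116.17314206,  -9.70380216]), array([116.1713879 ,   8.57222557])] [116.17226498  -0.5657883 ]
110 [array([84.759969  , -9.88403284]), array([84.75927226,  8.659612  ])] [84.75962063 -0.61221042]
190 [array([49.63763394, -9.97870462]), array([49.63853112,  8.73950387])] [49.63808253 -0.61960038]
70 [array([112.4636254 , -19.65724472]), array([112.41753655,  -1.18402988])] [112.44058098 -10.4206373 ]
120 [array([ 81.00273628, -19.90149913]), array([80.97326184, -1.27664249])] [ 80.98799906 -10.58907081]
160 [array([ 54.17119228, -19.84670549]), array([54.15521666, -1.3715769 ])] [ 54.16320447 -10.6091412 ]
200 [array([ 25.52655106, -20.25674824]), array([25.52339498, -1.47481767])] [ 25.52497302 -10.86578295]
sock (np.float64(-74.44687456679387), np.float64(132.39741834315893), np.float64(-10.290658446409559))
```

View pics/sk.png

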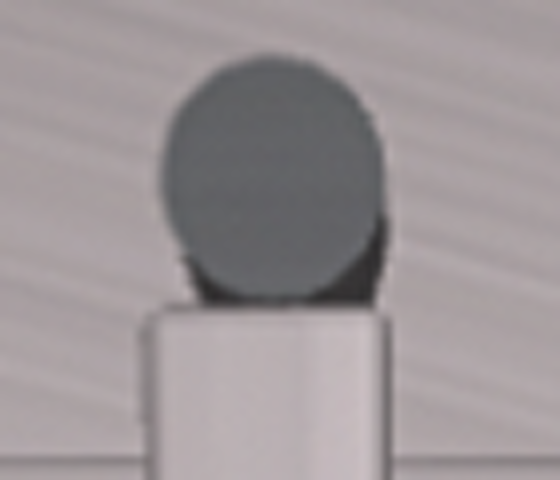

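Request:
apply_moves(
  increments=[
    [1, 6, 0, 0, 0],
    [1, 14, 0, 0, 0],
    [1, 18, 0, 0, 0],
    [1, 18, 0, 0, 0],
    [1, 14, 0, 0, 0],
    [1, 8, 0, 0, 0],
    [1, 4, 0, 0, 0],
    [1, 0, 0, 0, 0],
    [1, 0, 0, 0, 0],
  ],
)

```text
t: 6.85
eef_pos: [608.5, 52.8, 232.2]
tcp_rot: [0.71, 1.57, -0.091]
ft_force: [0.4, 0.5, -5.4]
opening: 0.209
```

Request:
apply_moves(
  increments=[
    [1, 0, 1, -3, 0],
    [1, 0, 1, -7, 0],
    [1, 0, 1, -10, 0],
    [1, 0, 1, -10, 0],
    [1, 0, 1, -9, 0],
    [1, 0, 1, -6, 0],
    [1, 0, 0.7, -4, 0],
    [1, 0, 0, -1.8, 0],
    [1, 0, 0, 0, 0],
    [1, 0, 0, 0, 0],
  ],
)

```text
t: 7.85
eef_pos: [577.9, 93.7, 231.6]
tcp_rot: [-0.059, 1.571, -0.86]
ft_force: [0.4, -0.0, -5.7]
opening: 0.209
```

Run:
```python
from h import *
import pickle
cs={n:cam(n) for n in('side','wrist','top')}
s=status.state();print(s['eef_pos'],s['tcp_rot'][2]-s['tcp_rot'][0],s['tcp_rot'],s['ft_force'],s['moment'],s['opening'],s['t'])
pickle.dump((cs,s),open('c4.pkl','wb'))
c=cs['side'];p=s['eef_pos'];h=s['tcp_rot'][2]-s['tcp_rot'][0]+np.pi/2
q=p[:2]+143.5*np.array([np.cos(h),np.sin(h)]);print('sock',q)
for z in(203,236,69,102):print(z,proj(c,[*q,z]),proj(c,[680.4,193.8,z]))
u,v=proj(c,[*q,203])[0].astype(int); x0=u-50;y0=v-45
a=cv2.resize(np.asarray(c['pixels'])[y0:y0+110,x0:x0+110,::-1],None,fx=5.4,fy=5.4,interpolation=cv2.INTER_CUBIC)
a=np.clip(a.astype(float)*1.8,0,255).astype('uint8')
cv2.imwrite('pics/s4.png',a);print(x0,y0)
```

```text
[577.8429165   93.6847808  231.54894517] -0.8015128968167886 [-0.59731912  1.57068831 -1.39883201] [ 0.28201963  0.43765586 -5.75409191] [-0.07636491  0.00660617  0.05446982] 0.21029388721928113 8.0
sock [680.93465319 193.50634072]
203 [[219.36226211 260.69939723]] [[219.58612174 260.81729898]]
236 [[218.00682286 249.71341263]] [[218.23628094 249.83105541]]
69 [[224.20983277 299.9542054 ]] [[224.41348888 300.07153456]]
102 [[223.10424754 291.0062137 ]] [[223.31253641 291.1238793 ]]
169 215
```

View pics/s4.png

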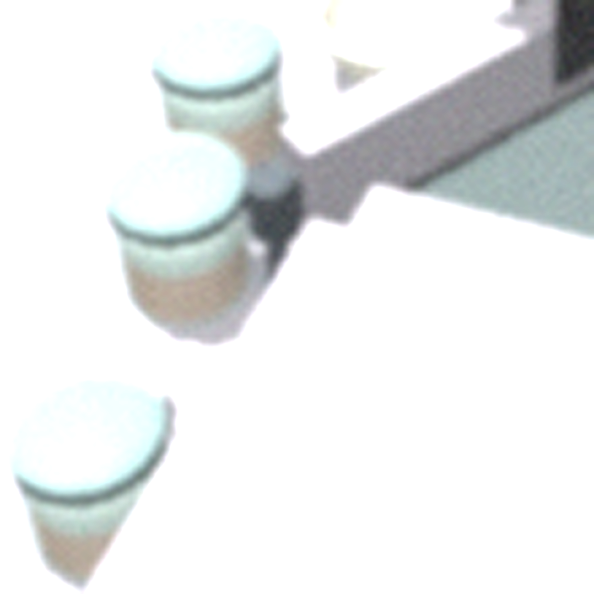

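The side view shows the upper socket cap at about (219,247.5), against a predicted (218,248.7), so it agrees to about 2 mm. The pintle itself is hidden behind the roof, so I'll lower by feel.

Request:
apply_moves(
  increments=[
    [1, 2, 0, 0, 0],
    [1, 2, 0, 0, 0],
    [1, 1.5, 0, 0, 0],
    [1, 1, 0, 0, 0],
    [1, 0.5, 0, 0, 0],
    [1, 0.5, 0, 0, 0],
    [1, 0, 0, 0, 0],
  ],
)

```text
t: 8.7
eef_pos: [577.7, 93.9, 224.1]
tcp_rot: [-1.036, 1.571, -1.837]
ft_force: [-0.1, 0.2, -6.1]
opening: 0.211
```

Request:
apply_moves(
  increments=[
    [1, 0.5, 0, 0, 0],
    [1, 0.5, 0, 0, 0],
    [1, 0, 0, 0, 0],
  ],
)

```text
t: 9.0
eef_pos: [577.7, 93.9, 223.1]
tcp_rot: [-1.355, 1.571, -2.156]
ft_force: [-0.3, -0.0, -5.4]
opening: 0.209
```

Request:
apply_moves(
  increments=[
    [1, 0.5, 0, 0, 0],
    [1, 0.5, 0, 0, 0],
    [1, 0, 0, 0, 0],
  ],
)

```text
t: 9.3
eef_pos: [577.7, 93.9, 222.0]
tcp_rot: [-1.573, 1.571, -2.374]
ft_force: [-0.2, 0.2, -5.7]
opening: 0.21
```

Request:
apply_moves(
  increments=[
    [1, 0.5, 0, 0, 0],
    [1, 0.5, 0, 0, 0],
    [1, 0, 0, 0, 0],
  ],
)

```text
t: 9.6
eef_pos: [577.7, 93.9, 221.0]
tcp_rot: [-1.431, 1.571, -2.232]
ft_force: [0.6, 0.7, -5.4]
opening: 0.211
```

Request:
apply_moves(
  increments=[
    [1, 0.5, 0, 0, 0],
    [1, 0.5, 0, 0, 0],
    [1, 0, 0, 0, 0],
  ],
)

```text
t: 9.9
eef_pos: [577.7, 93.9, 220.0]
tcp_rot: [-1.196, 1.571, -1.997]
ft_force: [-0.1, 0.2, -5.8]
opening: 0.212
```

Request:
apply_moves(
  increments=[
    [1, 0.5, 0, 0, 0],
    [1, 0.5, 0, 0, 0],
    [1, 0, 0, 0, 0],
  ],
)

```text
t: 10.2
eef_pos: [577.7, 93.9, 219.0]
tcp_rot: [-1.532, 1.571, -2.333]
ft_force: [0.2, 1.0, -5.6]
opening: 0.208
```

Request:
apply_moves(
  increments=[
    [1, 0.7, 0, 0, 0],
    [1, 0.7, 0, 0, 0],
    [1, 0.6, 0, 0, 0],
    [1, 0, 0, 0, 0],
  ],
)

```text
t: 10.6
eef_pos: [577.7, 93.9, 217.0]
tcp_rot: [-1.851, 1.571, -2.652]
ft_force: [0.4, 0.6, -5.8]
opening: 0.212
```

Request:
apply_moves(
  increments=[
    [1, 0.7, 0, 0, 0],
    [1, 0.7, 0, 0, 0],
    [1, 0.6, 0, 0, 0],
    [1, 0, 0, 0, 0],
  ],
)

```text
t: 11.0
eef_pos: [577.7, 93.9, 215.0]
tcp_rot: [-1.711, 1.571, -2.512]
ft_force: [0.5, -0.2, -4.6]
opening: 0.209
```

Request:
apply_moves(
  increments=[
    [1, 0, 0, 0.8, 0],
    [1, 0, 0, 0.8, 0],
    [1, 0, 0, 0.8, 0],
    [1, 0, 0, 0, 0],
  ],
)

```text
t: 11.4
eef_pos: [579.2, 92.4, 215.0]
tcp_rot: [-2.707, 1.57, 2.776]
ft_force: [-2.3, 3.5, -5.4]
opening: 0.211
```

A small lateral probe meets about 4 N, so the pintles are in the bores. I'll re-centre and keep lowering.

Request:
apply_moves(
  increments=[
    [1, 0, 0, -0.8, 0],
    [1, 0, 0, -0.8, 0],
    [1, 0, 0, 0, 0],
    [1, 1, 0, 0, 0],
    [1, 1, 0, 0, 0],
    [1, 1, 0, 0, 0],
    [1, 0, 0, 0, 0],
  ],
)

```text
t: 12.1
eef_pos: [578.3, 93.2, 211.9]
tcp_rot: [-1.355, 1.571, -2.157]
ft_force: [-0.0, 0.0, -5.7]
opening: 0.205
```

Request:
apply_moves(
  increments=[
    [1, 1, 0, 0, 0],
    [1, 1, 0, 0, 0],
    [1, 1, 0, 0, 0],
    [1, 0, 0, 0, 0],
  ],
)

```text
t: 12.5
eef_pos: [578.2, 93.3, 208.9]
tcp_rot: [-1.585, 1.571, -2.386]
ft_force: [0.0, -0.1, -6.1]
opening: 0.209
```

Request:
apply_moves(
  increments=[
    [1, 1, 0, 0, 0],
    [1, 1, 0, 0, 0],
    [1, 0.5, 0, 0, 0],
    [1, 0, 0, 0, 0],
  ],
)

```text
t: 12.9
eef_pos: [578.2, 93.3, 206.5]
tcp_rot: [-1.714, 1.571, -2.515]
ft_force: [-0.5, 0.2, -5.5]
opening: 0.205
```

Request:
apply_moves(
  increments=[
    [1, 0.5, 0, 0, 0],
    [1, 0.5, 0, 0, 0],
    [1, 0.5, 0, 0, 0],
    [1, 0, 0, 0, 0],
  ],
)

```text
t: 13.3
eef_pos: [578.2, 93.3, 205.0]
tcp_rot: [-1.357, 1.571, -2.159]
ft_force: [-0.6, 0.7, -6.7]
opening: 0.205
```

Request:
apply_moves(
  increments=[
    [1, 0.5, 0, 0, 0],
    [1, 0.5, 0, 0, 0],
    [1, 0, 0, 0, 0],
  ],
)

```text
t: 13.6
eef_pos: [578.2, 93.3, 204.0]
tcp_rot: [-1.573, 1.571, -2.375]
ft_force: [-0.0, -0.9, -6.4]
opening: 0.207
```

Request:
apply_moves(
  increments=[
    [1, 0.4, 0, 0, 0],
    [1, 0, 0, 0, 0],
  ],
)

```text
t: 13.8
eef_pos: [578.3, 93.4, 203.8]
tcp_rot: [0.805, 1.57, 0.004]
ft_force: [-0.2, -0.5, -4.9]
opening: 0.208
```

Request:
apply_moves(
  increments=[
    [1, 0.4, 0, 0, 0],
    [1, 0, 0, 0, 0],
  ],
)

```text
t: 14.0
eef_pos: [578.4, 93.3, 203.6]
tcp_rot: [0.749, 1.57, -0.053]
ft_force: [-2.5, -0.6, -2.2]
opening: 0.209
```

Request:
apply_moves(
  increments=[
    [1, 0.4, 0, 0, 0],
    [1, 0, 0, 0, 0],
  ],
)

```text
t: 14.2
eef_pos: [578.3, 93.2, 203.4]
tcp_rot: [0.524, 1.57, -0.277]
ft_force: [-3.0, -2.1, 2.2]
opening: 0.212
```

It is seated on the shoulders at the expected height. Now I'll release and rise.

Request:
apply_moves(
  increments=[
    [0.78, 0, 0, 0, 0],
    [0.7, 0, 0, 0, 0],
    [0.6, 0, 0, 0, 0],
    [0.4, 0, 0, 0, 0],
    [0.3, 0, 0, 0, 0],
    [0.3, 0, 0, 0, 0],
    [0.3, 0, 0, 0, 0],
    [0.3, 0, 0, 0, 0],
    [0.3, 0, 0, 0, 0],
    [0.3, 0, 0, 0, 0],
  ],
)

```text
t: 15.2
eef_pos: [578.3, 93.3, 202.9]
tcp_rot: [-0.444, 1.571, -1.245]
ft_force: [-0.4, 0.3, -0.1]
opening: 0.701
```

Request:
apply_moves(
  increments=[
    [0.3, -4, 0, 0, 0],
    [0.3, -12, 0, 0, 0],
    [0.3, -18, 0, 0, 0],
    [0.3, -18, 0, 0, 0],
    [0.3, -14, 0, 0, 0],
    [0.3, -10, 0, 0, 0],
    [0.3, -4, 0, 0, 0],
    [0.3, 0, 0, 0, 0],
    [0.3, 0, 0, 0, 0],
  ],
)

```text
t: 16.1
eef_pos: [578.1, 93.3, 282.4]
tcp_rot: [-2.119, 1.57, -2.92]
ft_force: [0.1, -0.1, -0.2]
opening: 0.7
```

Run:
```python
from h import *
import pickle
c=cam('wrist'); save(c,'w5.png'); s=status.state();print(s['eef_pos'],s['tcp_rot'][2]-s['tcp_rot'][0],s['ft_force'],s['t'],s['joints'])
pickle.dump((c,s),open('c5.pkl','wb'))
```

```text
[578.04369686  93.34406392 282.26688368] -0.8011607825984388 [-0.4972188   0.27094669 -0.61019006] 16.15 [ 4.73452503e-02  3.82995479e-01  1.58256913e+00 -7.44485910e-05
  1.17712447e+00  8.48534628e-01]
```

View pics/w5.png

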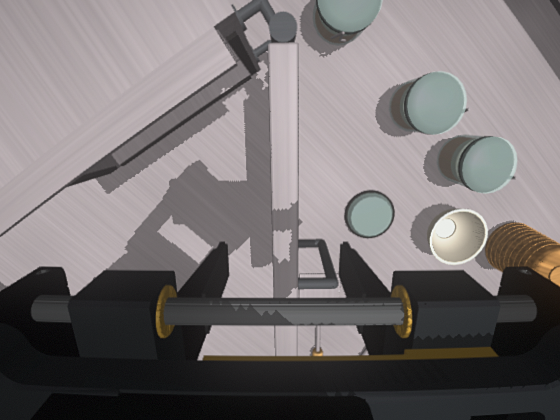

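The wrist view shows the door hanging with its socket cap at (284,25) on the pintle, standing open about 60° and clear of the fingers; nothing else has moved. Next I'll refine the cabinet yaw, then take the closed fingers to the outer face beyond the handle.

Run:
```python
from h import *
import pickle
c=pickle.load(open('c0.pkl','rb'))['top']
a,b,r,l=[atz(c,u,240)[:2] for u in((186.4,177.3),(155.3,278.1),(69.6,139.8),(34.5,237.6))]
print(a,b,np.linalg.norm(b-a),np.linalg.norm(r-a))
y=b-a;x=r-a;l=l-r
print('yaw from y',np.arctan2(-y[0],y[1]),'from x',np.arctan2(x[1],x[0]),'rear',np.arctan2(-l[0],l[1]))
```

```text
[639.63095492 191.55364153] [427.77885246 247.14022265] 219.023243780084 265.09271470030154
yaw from y 1.3141966140456727 from x 1.266054699408137 rear 1.3065339188825977
```

Request:
apply_moves(
  increments=[
    [0.6, 0, -8, 4, 0],
    [1, 0, -16, 8, 0],
    [1, 0, -18, 9, 0],
    [1, 0, -18, 9, 0],
    [1, 0, -14, 6, 0],
    [1, 0, -7.5, 3.5, 0],
    [1, 0, 0, 0, 0],
    [1, 0, 0, 0, 0],
  ],
)

```text
t: 16.95
eef_pos: [547.3, 8.3, 283.0]
tcp_rot: [0.997, 1.571, 0.196]
ft_force: [0.3, 0.1, 0.6]
opening: 0.083
```

Request:
apply_moves(
  increments=[
    [1, 5, 0, 0, 0],
    [1, 12, 0, 0, 0],
    [1, 16, 0, 0, 0],
    [1, 16, 0, 0, 0],
    [1, 12, 0, 0, 0],
    [1, 6, 0, 0, 0],
    [1, 0, 0, 0, 0],
    [1, 0, 0, 0, 0],
  ],
)

```text
t: 17.75
eef_pos: [547.4, 8.3, 216.2]
tcp_rot: [0.524, 1.57, -0.277]
ft_force: [0.0, 0.0, 0.3]
opening: 0.005
```

Request:
apply_moves(
  increments=[
    [1, 0, 0, -4, 0],
    [1, 0, 0, -5, 0],
    [1, 0, 0, -4, 0],
    [1, 0, 0, -3, 0],
    [1, 0, 0, -2, 0],
    [1, 0, 0, -2, 0],
  ],
)

```text
t: 18.35
eef_pos: [533.2, 22.8, 216.0]
tcp_rot: [0.453, 1.57, -0.348]
ft_force: [0.6, 0.2, 0.4]
opening: -0.0
```

Request:
apply_moves(
  increments=[
    [1, 0, -0.3, -3.9, 1],
    [1, 0, -0.6, -7.8, 2],
    [1, 0, -0.8, -10, 2.5],
    [1, 0, -0.8, -10, 2.5],
    [1, 0, -0.8, -10, 2.5],
    [1, 0, -0.8, -10, 2.5],
    [1, 0, -0.8, -10, 2.5],
    [1, 0, -0.8, -10, 2.5],
    [1, 0, -0.6, -7.8, 2],
    [1, 0, -0.6, -7.8, 2],
  ],
)

```text
t: 19.35
eef_pos: [478.5, 90.8, 215.9]
tcp_rot: [0.481, 1.571, -0.706]
ft_force: [-0.2, -1.0, -0.1]
opening: 0.007
```

Request:
apply_moves(
  increments=[
    [1, 0, -0.6, -7.8, 2],
    [1, 0, -0.6, -7.8, 2],
    [1, 0, -0.6, -7.8, 2],
    [1, 0, -0.6, -7.8, 2],
    [1, 0, -0.6, -7.8, 2],
    [1, 0, -0.6, -7.8, 2],
    [1, 0, -0.6, -7.8, 2],
    [1, 0, -0.6, -7.8, 2],
    [1, 0, -0.6, -7.8, 2],
    [1, 0, -0.6, -7.8, 2],
  ],
)

```text
t: 20.35
eef_pos: [455.1, 165.0, 215.9]
tcp_rot: [-0.264, 1.571, -1.801]
ft_force: [-0.5, -0.2, -0.7]
opening: 0.002
```

Run:
```python
from h import *
import pickle
c=cam('wrist'); save(c,'w6.png'); s=status.state();print(s['eef_pos'],s['tcp_rot'][2]-s['tcp_rot'][0],s['ft_force'],s['t'],s['joints'])
pickle.dump((c,s),open('c6.pkl','wb'))
```

```text
[455.06853172 165.76160157 215.93506859] -1.5382917745209508 [-0.31522505  0.63117428  0.16975179] 20.4 [2.12752090e-01 3.03983873e-01 1.90608041e+00 1.72951802e-04
 9.31380103e-01 1.75094067e+00]
```

View pics/w6.png

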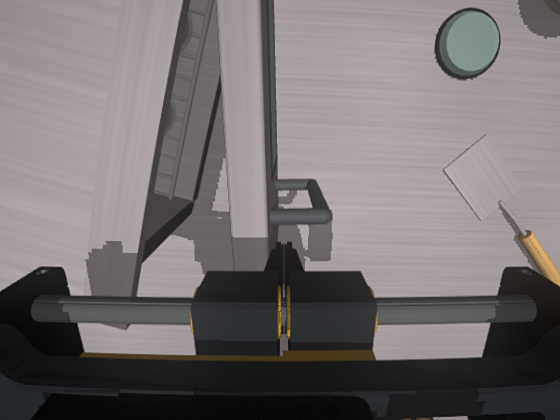

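The door follows the fingers and is roughly 17° short of shut; its top edge is at x≈217–268, converging toward the roof edge on the left. The handle is clear.

Request:
apply_moves(
  increments=[
    [1, 0, -0.6, -7.8, 2],
    [1, 0, -0.6, -7.8, 2],
    [1, 0, -0.6, -7.8, 2],
    [1, 0, -0.5, -5.9, 1.5],
    [1, 0, -0.5, -5.9, 1.5],
    [1, 0, -0.5, -5.9, 1.5],
    [1, 0, -0.3, -3.9, 1],
    [1, 0, -0.3, -3.9, 1],
    [1, 0, 0, 0, 0],
  ],
)

```text
t: 21.3
eef_pos: [454.3, 213.9, 215.9]
tcp_rot: [0.127, 1.571, -1.626]
ft_force: [-0.5, 0.4, 1.2]
opening: 0.005
```

Request:
apply_moves(
  increments=[
    [1, 0, -0.2, -2, 0.5],
    [1, 0, -0.2, -2, 0.5],
    [1, 0, -0.2, -2, 0.5],
    [1, 0, 0, 0, 0],
  ],
)

```text
t: 21.7
eef_pos: [454.9, 219.8, 215.9]
tcp_rot: [1.252, 1.571, -0.526]
ft_force: [0.5, 0.2, 0.6]
opening: 0.001
```

Request:
apply_moves(
  increments=[
    [1, 0, -0.2, -2, 0.5],
    [1, 0, -0.2, -2, 0.5],
    [1, 0, 0, 0, 0],
  ],
)

```text
t: 22.0
eef_pos: [455.4, 223.9, 215.9]
tcp_rot: [1.216, 1.571, -0.58]
ft_force: [-0.5, 0.1, 0.2]
opening: 0.006
```

Request:
apply_moves(
  increments=[
    [1, 0, -0.2, -2, 0.5],
    [1, 0, -0.2, -2, 0.5],
    [1, 0, 0, 0, 0],
  ],
)

```text
t: 22.3
eef_pos: [455.9, 227.9, 215.9]
tcp_rot: [1.503, 1.571, -0.311]
ft_force: [-1.5, -0.1, 0.3]
opening: 0.006
```

Request:
apply_moves(
  increments=[
    [1, 0, 0, -1, 0.3],
    [1, 0, 0, -1, 0.2],
    [1, 0, 0, 0, 0],
  ],
)

```text
t: 22.6
eef_pos: [456.4, 229.7, 215.9]
tcp_rot: [0.821, 1.571, -1.002]
ft_force: [-0.1, -0.2, 0.3]
opening: 0.004
```

Request:
apply_moves(
  increments=[
    [1, 0, 0, -1, 0.3],
    [1, 0, 0, -1, 0.2],
    [1, 0, 0, 0, 0],
  ],
)

```text
t: 22.9
eef_pos: [456.3, 230.0, 215.8]
tcp_rot: [-0.209, 1.567, -2.04]
ft_force: [-2.6, -12.5, 3.9]
opening: 0.005
```

It is firmly shut against the gasket (12.5 N). Now I'll retreat straight back and up.

Request:
apply_moves(
  increments=[
    [1, 0, 0, 1, 0],
    [1, 0, 0, 2, 0],
    [1, 0, 0, 5, 0],
    [1, 0, 0, 10, 0],
    [1, 0, 0, 15, 0],
    [1, 0, 0, 15, 0],
    [1, -15, 0, 10, 0],
    [1, -30, 0, 10, 0],
    [1, -30, 0, 20, 0],
    [1, -20, 0, 30, 0],
  ],
)

```text
t: 23.9
eef_pos: [426.3, 116.5, 312.6]
tcp_rot: [1.962, 1.569, 0.132]
ft_force: [-0.1, -0.0, -0.3]
opening: 0.004
```

Request:
apply_moves(
  increments=[
    [1, 0, 0, 40, 0],
    [1, 0, 0, 40, 0],
    [1, 0, 0, 40, 0],
    [1, 0, 0, 40, 0],
    [1, 0, 0, 40, 0],
    [1, 0, 0, 30, 0],
    [1, 0, 0, 20, 0],
    [1, 0, 0, 10, 0],
    [1, 0, 0, 0, 0],
    [1, 0, 0, 0, 0],
  ],
)

```text
t: 24.9
eef_pos: [359.4, -133.4, 310.9]
tcp_rot: [3.119, 1.571, 1.288]
ft_force: [0.3, -0.3, 0.2]
opening: 0.003
```

Run:
```python
from h import *
c=cam('top'); save(c,'t7.png'); s=status.state();print(s['eef_pos'],s['ft_force'],s['t'])
t=np.asarray(c['pixels'])[:,:,::-1]
a=cv2.resize(t[130:300,40:320],None,fx=2.85,fy=2.85,interpolation=cv2.INTER_CUBIC);cv2.imwrite('pics/t7z.png',np.clip(a*1.5,0,255).astype('uint8'))
```

```text
[ 359.56885249 -133.15635087  310.90672557] [-1.18088358 -0.1249402  -0.10768382] 24.95
```

Run:
```python
from h import *
c=cam('top');g=cv2.GaussianBlur(cv2.cvtColor(np.asarray(c['pixels']),cv2.COLOR_RGB2GRAY),(3,3),0).astype(np.float32)
gx=np.hypot(cv2.Sobel(g,cv2.CV_32F,1,0),cv2.Sobel(g,cv2.CV_32F,0,1))
H=np.array([680.5,193.7])
for yaw in np.arange(1.2,1.6,.02):
    r=[]
    for x,z in((-10,35),(-10,225)):
        y=np.linspace(30,255,150); cs,sn=np.cos(yaw),np.sin(yaw)
        P=np.c_[H[0]+cs*x-sn*y,H[1]+sn*x+cs*y,np.full(150,z)]
        uv=proj(c,P).astype(np.float32)
        r.append(cv2.remap(gx,uv[:,0],uv[:,1],cv2.INTER_LINEAR).mean())
    print(round(yaw,2),np.round(r,1))
for r in(205,225,245): print(r,g[r,165:205].astype(int))
o=cv2.GaussianBlur(cv2.imread('pics/top0.png',0),(3,3),0)
for r in(205,225,245): print('before',r,o[r,165:205])
d=np.abs(g-o)>25
print([ (n,int(d[v-14:v+14,u-16:u+16].sum())) for n,u,v in(('jar1',208,139),('jar2',265,141),('jar3',304,141),('lid',293,199),('ram',330,173),('tw',371,148),('spat',312,256),('board',385,250))])
```

```text
1.2 [17.2 24. ]
1.22 [19.  31.3]
1.24 [21.4 43.3]
1.26 [25.  62.1]
1.28 [29.1 91. ]
1.3 [ 31.6 111.3]
1.32 [36.4 82.9]
1.34 [61.2 70.4]
1.36 [ 91.9 174.5]
1.38 [107.4 109.6]
1.4 [116.7  48.2]
1.42 [111.8  30.6]
1.44 [96.8 25.7]
1.46 [79.6 26.6]
1.48 [61.9 25.4]
1.5 [48.1 22.6]
1.52 [44.7 20.3]
1.54 [35.5 18.6]
1.56 [24.6 29.1]
1.58 [21.  33.8]
1.6 [18.5 33.6]
205 [123 122 122 121 121 121 121 122 124 124 123 116  96  76  74  81  75  54
  40  36  36  35  33  33  40  45  47  47  48  48  47  48  48  48  45  39
  34  36  46  60]
225 [123 123 124 125 125 120 102  82  83 104 109  86  55  38  35  36  35  33
  34  40  45  47  47  47  47  48  48  48  47  45  39  35  37  46  59  74
  91 108 117 120]
245 [100  78  77  98 115 108  80  50  37  37  38  38  35  33  31  30  29  28
  28  26  26  26  26  27  27  28  32  37  46  58  74  94 110 116 117 117
 117 117 117 116]
before 205 [119 118 118 117 117 116 116 118 119 120 119 112  93  72  64  67  70  69
  67  66  68  72  73  73  73  73  72  66  51  42  50  64  78  97 112 117
 117 117 118 118]
before 225 [118 119 120 120 120 115  99  77  65  65  65  64  63  63  65  69  70  70
  70  71  69  59  42  34  45  61  68  68  68  68  67  68  77  95 111 116
 115 115 115 115]
before 245 [ 97  75  64  66  69  69  68  67  68  70  71  71  72  72  71  61  43  33
  43  58  65  67  67  66  65  66  75  91 106 112 112 112 112 112 113 113
 113 113 113 113]
[('jar1', 0), ('jar2', 0), ('jar3', 0), ('lid', 0), ('ram', 0), ('tw', 0), ('spat', 0), ('board', 210)]
```

Run:
```python
from h import *
import pickle
def lines(c,lab):
    g=cv2.cvtColor(np.asarray(c['pixels']),cv2.COLOR_RGB2GRAY).astype(float)
    out={'roof':[], 'strip':[], 'bot':[]}
    for r in range(190,270,4):
        row=g[r]; u0=int(186.4-(r-177.3)*31.1/100.8)
        seg=np.gradient(row)
        s=seg[u0-6:u0+6]; k=np.argmin(s)+u0-6
        def sub(k,sg=seg):
            a,b,c_=abs(sg[k-1]),abs(sg[k]),abs(sg[k+1]);d=a-2*b+c_
            return k+(0.5*(a-c_)/d if d else 0)
        out['roof'].append((sub(k),r))
        k2=np.argmin(seg[k+3:k+14])+k+3; out['strip'].append((sub(k2),r))
    for n in('roof','strip'):
        z={'roof':240,'strip':225}[n]
        P=np.array([atz(c,p,z)[:2] for p in out[n]])
        for _ in range(3):
            f=np.polyfit(P[:,0],P[:,1],1);e=P[:,1]-np.polyval(f,P[:,0]);m=np.abs(e)<max(1.5,np.median(np.abs(e))*2.5);P=P[m]
        print(lab,n,len(P),'yaw',np.pi/2+np.arctan(f[0]),'rms',e[m].std(),'y@x=500',np.polyval(f,500),'y@x=680',np.polyval(f,680.5))
lines(pickle.load(open('c0.pkl','rb'))['top'],'t0'); lines(cam('top'),'now')
```

```text
t0 roof 20 yaw 1.323486763764956 rms 0.2526017573025924 y@x=500 228.6496964506327 y@x=680 183.077412099787
t0 strip 16 yaw 1.3224070123153135 rms 0.953579624980842 y@x=500 222.85018451305 y@x=680 177.0705247908403
now roof 20 yaw 1.3045370201374245 rms 4.863688040449701 y@x=500 225.9164975124834 y@x=680 176.6878173659694
now strip 20 yaw 1.3337854099149582 rms 4.862598202929829 y@x=500 218.6472331544615 y@x=680 175.04729194193445
```

Run:
```python
from h import *
from scipy.optimize import minimize_scalar
c=cam('top');g=cv2.cvtColor(np.asarray(c['pixels']),cv2.COLOR_RGB2GRAY).astype(np.float32)
P=[]
for r in range(186,274,4):
    row=g[r]; k=np.where(row[140:200]<60)[0][0]+140  # first dark pixel = outer face start
    if row[k-1]<=60: continue
    u=k-1+(row[k-1]-60)/(row[k-1]-row[k]); P.append(atz(c,(u,r),225)[:2]); print(r,round(u,2),end='; ')
P=np.array(P)
for _ in range(4):
    f=np.polyfit(P[:,0],P[:,1],1);e=P[:,1]-np.polyval(f,P[:,0]);m=np.abs(e)<max(.8,2*np.median(abs(e)));P=P[m]
print('\nyaw',np.pi/2+np.arctan(f[0]),len(P),e.std(),'dist hinge to face',(193.7-np.polyval(f,680.5))*np.cos(np.arctan(f[0])))
```

```text
186 186.06; 190 185.11; 194 184.05; 198 183.55; 202 182.54; 206 181.59; 210 180.55; 214 179.57; 218 178.57; 222 177.51; 226 176.51; 230 175.48; 234 174.47; 238 173.41; 242 172.39; 246 171.35; 250 164.96; 254 169.21; 258 168.15; 262 166.98; 266 165.98; 270 158.79; 
yaw 1.3654838961694824 20 0.4169754863986893 dist hinge to face 10.485353959354565
```

The top image gives the door yaw as 1.365 against 1.3235 for the cabinet, so it rests 0.042 rad ajar. That is inside the 0.06 limit but marginal, so I'll press it again, more slowly.

Request:
apply_moves(
  increments=[
    [1, 0, 0, -10, 0],
    [1, 0, 0, -20, 0],
    [1, 0, 0, -40, 0],
    [1, 0, 0, -40, 0],
    [1, 0, 0, -40, 0],
    [1, 0, 0, -40, 0],
    [1, 0, 0, -40, 0],
    [1, 0, 0, -20, 0],
    [1, 0, 0, -10, 0],
    [1, 0, 0, 0, 0],
  ],
)

```text
t: 26.1
eef_pos: [426.3, 118.6, 310.7]
tcp_rot: [-0.968, 1.57, -2.797]
ft_force: [-0.2, -0.7, 0.7]
opening: 0.005
```

Request:
apply_moves(
  increments=[
    [1, 0, 0, -15, 0],
    [1, 0, 0, -20, 0],
    [1, 0, 0, -20, 0],
    [1, 5, 0, -15, 0],
    [1, 20, 0, 0, 0],
    [1, 30, 0, 0, 0],
    [1, 25, 0, 0, 0],
    [1, 15, 0, 0, 0],
    [1, 0, 0, 0, 0],
    [1, 0, 0, 0, 0],
  ],
)

```text
t: 27.1
eef_pos: [444.7, 184.8, 216.1]
tcp_rot: [-0.469, 1.571, -2.301]
ft_force: [-1.6, -0.6, 0.3]
opening: 0.003
```

Request:
apply_moves(
  increments=[
    [1, 0, 0, -5, 0],
    [1, 0, 0, -8, 0],
    [1, 0, 0, -8, 0],
    [1, 0, 0, -5, 0],
    [1, 0, 0, -2, 0],
    [1, 0, 0, -2, 0],
    [1, 0, 0, -2, 0],
    [1, 0, 0, -2, 0],
    [1, 0, 0, -2, 0],
    [1, 0, 0, 0, 0],
  ],
)

```text
t: 28.1
eef_pos: [453.8, 220.1, 215.9]
tcp_rot: [0.832, 1.571, -0.999]
ft_force: [0.1, 0.1, 0.3]
opening: 0.005
```

Request:
apply_moves(
  increments=[
    [1, 0, 0, -1.5, 0],
    [1, 0, 0, -1.5, 0],
    [1, 0, 0, -1.5, 0],
    [1, 0, 0, -1, 0],
    [1, 0, 0, -1, 0],
    [1, 0, 0, -1, 0],
    [1, 0, 0, 0, 0],
  ],
)

```text
t: 28.8
eef_pos: [455.7, 227.3, 215.9]
tcp_rot: [0.149, 1.571, -1.681]
ft_force: [-0.7, -0.7, 0.0]
opening: 0.007
```

Request:
apply_moves(
  increments=[
    [1, 0, 0, -0.5, 0],
    [1, 0, 0, -0.5, 0],
    [1, 0, 0, -0.5, 0],
    [1, 0, 0, 0, 0],
    [1, 0, 0, 0, 0],
  ],
)

```text
t: 29.3
eef_pos: [456.0, 228.6, 215.9]
tcp_rot: [0.115, 1.571, -1.716]
ft_force: [0.1, 0.6, -0.2]
opening: 0.006
```

Request:
apply_moves(
  increments=[
    [1, 0, 0, -0.5, 0],
    [1, 0, 0, -0.5, 0],
    [1, 0, 0, 0, 0],
    [1, 0, 0, 0, 0],
  ],
)

```text
t: 29.7
eef_pos: [456.3, 229.6, 215.9]
tcp_rot: [0.424, 1.571, -1.407]
ft_force: [0.4, -0.8, 0.1]
opening: 0.002
```

Run:
```python
from h import *
c=cam('top');g=cv2.cvtColor(np.asarray(c['pixels']),cv2.COLOR_RGB2GRAY).astype(int)
for r in(190,210,230,250): print(r,g[r,160:196])
print(status.state()['ft_force'])
```

```text
190 [130 128 128 129 129 129 130 129 132 130 130 128 125 125 126 125 127 129
 131 130 129 123  94  67  58  48  36  38  41  41  34  30  40  50  50  48]
210 [129 129 129 128 128 129 127 128 127 127 128 128 129 128 132 124  93  67
  62  52  39  36  38  41  39  31  35  45  50  51  51  51  50  50  51  51]
230 [127 130 127 126 129 130 130 130 132 126  89  72  93  82  52  38  38  41
  40  35  31  41  48  52  50  49  50  49  49  51  50  49  47  37  33  39]
250 [  7  11  14  26  25  25  21  18  19  18  19  22  26  29  36  36  38  38
  40  40  36  43  43  46  47  45  39  38  37  39  43  59  70  82 107 123]
[-0.35305521  0.31734104  0.0160114 ]
```

Request:
apply_moves(
  increments=[
    [1, 0, 0, -0.5, 0],
    [1, 0, 0, -0.5, 0],
    [1, 0, 0, 0, 0],
    [1, 0, 0, 0, 0],
  ],
)

```text
t: 30.15
eef_pos: [456.4, 230.0, 215.9]
tcp_rot: [-0.156, 1.569, -1.987]
ft_force: [-0.6, -6.9, 1.6]
opening: 0.005
```

```bash
cat > yaw.py <<'E'
from h import *
c=cam('top');g=cv2.cvtColor(np.asarray(c['pixels']),cv2.COLOR_RGB2GRAY).astype(np.float32)
P=[]
for r in range(190,240,2):
    row=g[r]; k=np.where(row[140:200]<60)[0][0]+140
    u=k-1+(row[k-1]-60)/(row[k-1]-row[k]); P.append(atz(c,(u,r),225)[:2])
P=np.array(P)
for _ in range(4):
    f=np.polyfit(P[:,0],P[:,1],1);e=P[:,1]-np.polyval(f,P[:,0]);P=P[np.abs(e)<max(.8,2*np.median(abs(e)))]
# angle from hinge: face offset 10.5 at hinge; use mean point
m=P.mean(0)-[680.5,193.7];L=np.hypot(*m);print('line yaw',np.pi/2+np.arctan(f[0]),'hinge yaw',np.arctan2(m[1],m[0])-np.arcsin(10.3/L)-np.pi/2,'rms',e.std(),len(P))
print(status.state()['ft_force'],status.state()['t'])
E
python3 yaw.py
```

```text
** On entry to DLASCL parameter number  4 had an illegal value
 ** On entry to DLASCL parameter number  4 had an illegal value
 ** On entry to DLASCL parameter number  4 had an illegal value
 ** On entry to DLASCL parameter number  4 had an illegal value
 ** On entry to DLASCL parameter number  5 had an illegal value
 ** On entry to DLASCL parameter number  4 had an illegal valueyaw.py:6: RuntimeWarning: divide by zero encountered in scalar divide
  u=k-1+(row[k-1]-60)/(row[k-1]-row[k]); P.append(atz(c,(u,r),225)[:2])
Traceback (most recent call last):
  File "yaw.py", line 9, in <module>
    f=np.polyfit(P[:,0],P[:,1],1);e=P[:,1]-np.polyval(f,P[:,0]);P=P[np.abs(e)<max(.8,2*np.median(abs(e)))]
numpy.linalg.LinAlgError: SVD did not converge in Linear Least Squares
```

```bash
sed -i 's/range(190,240,2)/range(190,RM,2)/; s/row\[140:200\]/row[168:200]/; s/\[0\]\[0\]+140/[0][0]+168/; 1a import sys; RM=int(sys.argv[1])' yaw.py; python3 yaw.py 232
```

```text
line yaw 1.3792516509679764 hinge yaw 1.333037517104414 rms 0.5618081840532357 21
[ 0.28504276 -5.58663383  2.35599514] 30.25
```

Request:
apply_moves(
  increments=[
    [1, 0, 0, 0.3, 0],
    [1, 0, 0, 0.3, 0],
    [1, 0, 0, 0.3, 0],
    [1, 0, 0, 0.3, 0],
    [1, 0, 0, 0.3, 0],
    [1, 0, 0, 0.5, 0],
    [1, 0, 0, 0.5, 0],
    [1, 0, 0, 1, 0],
    [1, 0, 0, 2, 0],
    [1, 0, 0, 4, 0],
  ],
)

```text
t: 31.25
eef_pos: [454.1, 221.3, 215.9]
tcp_rot: [0.691, 1.571, -1.139]
ft_force: [-0.3, -0.2, -0.5]
opening: 0.001
```

```bash
python3 yaw.py 232
```

```text
line yaw 1.3775403472596206 hinge yaw 1.3531042355203122 rms 0.3785581531105253 21
[0.4882936  0.69724452 0.8131974 ] 31.3
```

Request:
apply_moves(
  increments=[
    [1, 0, 0, 8, 0],
    [1, 0, 0, 15, 0],
    [1, 0, 0, 20, 0],
    [1, -15, 0, 15, 0],
    [1, -30, 0, 10, 0],
    [1, -30, 0, 20, 0],
    [1, -20, 0, 30, 0],
    [1, 0, 0, 35, 0],
    [1, 0, 0, 40, 0],
    [1, 0, 0, 40, 0],
  ],
)

```text
t: 32.3
eef_pos: [392.9, -5.5, 311.0]
tcp_rot: [1.315, 1.57, -0.516]
ft_force: [1.0, -0.2, 0.2]
opening: 0.004
```

Request:
apply_moves(
  increments=[
    [1, 0, 0, 40, 0],
    [1, 0, 0, 40, 0],
    [1, 0, 0, 30, 0],
    [1, 0, 0, 15, 0],
    [1, 0, 0, 0, 0],
    [1, 0, 0, 0, 0],
    [1, 0, 0, 0, 0],
    [1, 0, 0, 0, 0],
  ],
)

```text
t: 33.1
eef_pos: [362.1, -123.9, 310.9]
tcp_rot: [1.234, 1.571, -0.595]
ft_force: [-0.1, -0.9, 0.5]
opening: 0.006
```

```bash
python3 yaw.py 232;  sed 's/168/155/g' yaw.py > yaw2.py; python3 yaw2.py 268; python3 yaw2.py 248
python3 - <<'E'
from h import *
import cv2
# same on the earlier (t7) picture for comparison
c=cam('top');
for n in('pics/t7.png',None):
    g=(cv2.imread(n,0) if n else cv2.cvtColor(np.asarray(c['pixels']),cv2.COLOR_RGB2GRAY)).astype(int)
    print([ [int(v) for v in g[r,158+ (262-r)//4:174+(262-r)//4]] for r in(262,240,218)])
E
```

```text
line yaw 1.3830004506661684 hinge yaw 1.34943847038417 rms 0.3818008906353962 18
[-0.14539444  0.34084004 -0.8400292 ] 33.15
line yaw 1.3563848153123637 hinge yaw 1.3539345018450981 rms 0.4414382591751031 30
[ 0.69931779  0.49903893 -0.47809038] 33.2
line yaw 1.3719104967490863 hinge yaw 1.351517454920414 rms 0.5436352874363882 28
[-0.42856692  0.40442085 -0.63187654] 33.25
[[123, 121, 103, 67, 64, 86, 119, 125, 101, 59, 36, 37, 37, 37, 36, 38], [123, 124, 126, 118, 82, 58, 81, 114, 121, 89, 48, 38, 36, 38, 36, 35], [123, 124, 123, 123, 107, 77, 72, 108, 112, 79, 44, 33, 36, 35, 34, 30]]
[[124, 122, 103, 68, 66, 89, 110, 88, 50, 35, 34, 37, 37, 38, 34, 38], [123, 124, 125, 119, 84, 59, 84, 107, 88, 52, 34, 37, 37, 37, 34, 29], [124, 123, 125, 123, 109, 77, 71, 99, 86, 49, 36, 34, 37, 37, 32, 30]]
```

Run:
```python
from h import *
c=cam('top');n=np.asarray(c['pixels']);o=cv2.imread('pics/top0.png')[:,:,::-1]
for im in(o,n):
    m=(im[190:310,360:410].min(2)>175);y,x=np.nonzero(m);print('board',m.sum(),x.mean(),y.mean())
print(status.state()['ft_force'],status.state()['qvel'].round(3))
env.job_done()
```

```text
board 0 nan nan
board 0 nan nan
[0.12517673 0.07404554 0.68132344] [-0.004  0.003 -0.002  0.001 -0.002 -0.   ]
the job is handed in; nothing more can be done<stdin>:4: RuntimeWarning: Mean of empty slice.
  ret = ret.dtype.type(ret / rcount)
```

The door is back on both pintles and shut, and the job is handed in at about 33 s; the hand-in reports no verdict.

**Hanging:** I gripped the door by its top edge and lowered both sockets by feel with it about 60° open. It seated at the expected height with about 8 N on the shoulders, well under the 20 N limit. I then released it, and a wrist picture showed it hanging free before I swung it shut.

**Shutting:** I pushed the outer face with closed fingers. The first press (12.5 N) left the door about 0.042 rad ajar. A second, slower press left it about 0.03 rad ajar (door yaw 1.354, cabinet 1.3235), inside the 0.06 limit.

**What the last checks showed:**
- **Shut angle:** the door sprang back about 0.02 rad on release. The line fits spread between 1.349 and 1.383. The longest fit gives the 0.03; the shortest, least reliable ones would put it right at the limit.
- **Other objects:** jars, lid, ramekin, twine and spatula showed no change in the top picture, taken after the first press.
- **Board:** its last check failed because the brightness threshold found no pixels. An earlier comparison flagged changes there that I put down to the door and its shadow being gone. No contact force showed in the readings after passing over it, but its position is not confirmed.
- **Picture limit:** I could not view a last picture of the shut door because the viewer had reached 12, so the end state was checked by numbers only.

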